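# Cock and fire the spring hammer of the glue-bond tester

## Robot

A 6-joint arm with a two-finger parallel gripper is mounted at the origin on the work surface. World frame = base frame: x ahead of the robot, y to its left, z up, the work surface at z = 0. Lengths are in m, angles in rad, forces in N, time in s.
With the tool pointing down it reaches from about 0.3 to 1 m from the base axis. Payload 5.1 kg.
Tool frame: the origin (TCP) lies midway between the tips of the shut fingers; the grasp point (between the pads) lies 19 mm behind it; z points along the fingers, y is the line along which they close (so a half turn about z gives the same grasp; the last joint's range is limited). The gripper opens to 95 mm and grips with 3 to 60 N. Pads are 20 mm wide; open, the fingers measure 119 mm over their backs; the gripper's body (75 mm by 180 mm) begins 59 mm behind the grasp point.
Start: joints at [1.075, 0.124, 1.65, -0, 1.367, -0.083], TCP at [0.261, 0.595, 0.215] pointing down, gripper open.
Joint ranges: [-2.61, 2.61], [-1.02, 2.33], [0.03, 2.71], [-1.35, 4.49], [0.32, 2.68], [-2.91, 2.91]. Speed limits (rad/s): [2.57, 2.57, 3.14, 3.14, 3.14, 3.14].

## Interface

Orientations are given as a rotation vector (axis times angle).
In Python, from plant import manip gives the robot as it stands.
- The arm moves only by the shell command python3 -m jog 'ROWS' [OPENING]. ROWS is JSON, a list of rows, each an object with "dp": the shift along the world's x, y, z each as a share of 400 mm, from -1 to 1, a list of three; "yaw": the turn about the world's z as a share of 90 degrees, from -1 to 1. A call has 1 to 12 rows; each row is the pose to reach, as a shift and turn from the pose commanded when the call began; what a row does not reach only later rows make up. A row lasts 1/12 s, in which the tool goes at most 41.7 mm and 7.16 degrees, less where a joint would pass 70% of its speed; a pose out of reach is approached as far as the arm can. A call with a number of a shift or a turn outside -1 to 1 is refused whole. A call with a gripper value outside its range is refused whole. OPENING is the closure, from 0 (fully open) to 1 (shut), set as the call begins (- or left out, the last holds). The fingers move at their own pace and stop on an object; the grip force is fixed at half the most. Time passes only in rows, so rows that repeat a pose let the fingers close. It gives the time, the measured TCP pose, the force, the opening and the grip force at its end, in the units of the state.
- manip.get_obs(): the state, without advancing time (a new reading comes with each control period).
- manip.get_image(name): name is "side" or "top" or "wrist"; returns (picture, depth): 400x640x3 uint8, blue, green, red; 400x640 float32, m along the optical axis (not along the pixel's ray), 0 where there is no reading.
- manip.get_calibration(name): a dict with "K" (3x3 intrinsics, pixels), "origin" and "orientation" of the camera in the world. Camera axes: x right, y down, z forward; pixel columns grow to the right and rows downward; lengths in m; the calibration is good to about 2 mm. The wrist camera is an equidistant fisheye: a pixel r from the principal point sees the ray r / f radians off the axis. A picture is of the moment at which its call begins: read the wrist's pose just before it. get_calibration takes no time and is no camera call; for the wrist camera it gives the pose at the moment of the call.
- manip.sign_off(): hands the job in; it is judged then, once.
Trained networks look in the newest picture that a camera, given by its name, has taken for a name from the list of things; names that differ only in an ending like _2 or _b are one class to them, and where a whole thing is asked for, a point or a joint stands for the part that bears it (a point fixed in the world has none). Each returns a list of dicts, best first, with "confidence" (0 to 1); they miss things now and then, are a little off and sometimes report something else, mostly with a low value. They report only what shows in the picture. A call takes as long as a camera call.
- manip.masks_of(thing, camera): "mask" (400x640 bool, what is visible of it) and "centre" ([column, row] in pixels, amid what is visible of it).
The state is a dict: "time_s": time; "joint_pos": joint angles; "qd": joint speeds; "joint_torque": joint torques, N m; "position": TCP position; "tcp_rot": TCP orientation; "contact_force": force on the tool from outside, world axes, zero at the start; "moment": the same for the moment, N m; "width": finger opening in m; "gripper_force": force on a finger pad.
Only numpy, scipy, OpenCV 4.12 (cv2) and the standard library are available. Lean on these libraries where they do the work, as an engineer would, in place of code of your own. Each camera call takes 0.05 s, during which the arm holds its last target. There are 200 camera calls.

## Task

Knock-test the glued edging sample in the blue spring-hammer tester: press the blue pad on the hammer's tail down until the sear catches and let go, so that the hammer stays cocked by itself; then press the yellow trigger pad of the same tester so that the hammer springs back down onto the sample. Do not cock the red tester.

Things in the scene. Friction and masses are not known exactly. Their poses are not given: they have to be found in the camera images.
- blue_hammer (a joint): Swing (rad) of the blue tester's hammer, a 200 mm steel see-saw beam hinged 70 mm above the table, tail towards the robot (tester yaw within 15 degrees), head away. 0 at rest (tail up, head down on the sample), grows as the tail is pressed. The sear catches near 0.56; hard stop 0.70. Let go past 0.60 it stays near 0.56. A spring returns it to 0 if not caught, or when tripped.
- blue_pad (a point): Centre of the top face of the blue cocking pad (42 x 44 mm, 8 thick) on the tail of the blue tester's hammer, 105 mm from the hinge; tilts with the beam. Top is 110 mm above the table at rest, 54 when caught, 37 at the hard stop: push it straight down to about 46 (it shifts under 10 mm sideways). Takes 5 to 10 N. The base plate below it is 12 mm high.
- blue_trigger (a point): Centre of the top face of the blue tester's yellow trigger pad (40 x 40 mm, 6 thick): from the blue pad 55 mm towards the hammer head and 105 mm to the left (seen from the robot). Top 78 mm above the table. Pushed down it swings on a hinge, drops at most 34 mm and springs back; the hammer trips when it is 6 to 14 mm down, 20 is sure. Takes 3 to 8 N.
- red_hammer (a joint): The same swing, in rad, of the red tester's hammer: an identical bystander with red cocking pad and red guard (its trigger pad is yellow too). 0 at rest; leave it there. Both testers have 270 x 180 mm aluminium base plates, are 115 mm high and stand side by side, about 0.4 m apart, either one on the left.

How it is judged:
By the outcome, as a careful person would: the job done as asked, in the order asked, and still so for the second after the job is handed in, with the robot touching nothing.
It also fails if it takes over 35 s, if anything falls off the work surface, if the arm or the gripper's body presses on something with over 40 N, if the wrist force passes 120 N, or if a joint passes its speed limit or range.

## Working session

There is one attempt and no reset: what is moved stays moved. The work goes in short steps, Python scripts to look and compute and a shell command to move; the robot and the scene stay as the last step left them, time stands still between calls to the robot, and variables do not carry over. Pictures are saved under pics/ and viewed, at most 10 in all, crops included, and the job is handed in when it is done.

```bash
mkdir -p pics
cat > h.py <<'E'
import numpy as np, cv2
from plant import manip
from scipy.spatial.transform import Rotation as R
def look(cam,things,fn=None):
    im,d=manip.get_image(cam); c=manip.get_calibration(cam)
    K=np.array(c["K"]);o=np.array(c["origin"]);q=np.array(c["orientation"])
    M=q if q.shape==(3,3) else (R.from_rotvec(q) if q.size==3 else R.from_quat(q)).as_matrix()
    for t in things:
        for r in manip.masks_of(t,cam)[:2]:
            m=r["mask"]&(d>0)
            v,u=np.nonzero(m)
            if len(u)<5: continue
            x=(u-K[0,2])/K[0,0];y=(v-K[1,2])/K[1,1]; z=d[v,u]
            if cam=="wrist":
                rr=np.hypot(x,y)+1e-9; s=np.tan(rr)/rr; x,y=x*s,y*s
            P=np.c_[x*z,y*z,z]@M.T+o
            top=P[P[:,2]>np.percentile(P[:,2],40)-.004]
            print(cam,t,round(r["confidence"],2),np.round(r["centre"]),len(u),"med",np.round(np.median(P,0),3),"min",np.round(np.percentile(P,3,axis=0),3),"max",np.round(np.percentile(P,97,axis=0),3))
    if fn: cv2.imwrite(fn,im)
E
python3 - <<'E'
from h import *
print(manip.get_calibration("top"))
T=["blue_pad","blue_trigger","red_hammer","blue_hammer"]
look("top",T,"pics/top1.png"); look("side",T,"pics/side1.png")
s=manip.get_obs();print(s["time_s"],s["position"],s["tcp_rot"])
E
```

```text
{'K': array([[409.02744134,   0.        , 331.78509119],
       [  0.        , 409.02744134, 206.21496329],
       [  0.        ,   0.        ,   1.        ]]), 'origin': array([ 0.48699131, -0.0125421 ,  0.96920563]), 'orientation': array([-2.19314215,  2.14773813, -0.0863926 ])}
top blue_pad 0.91 [431. 209.] 901 med [ 0.566 -0.213  0.092] min [ 0.516 -0.253  0.035] max [ 0.724 -0.183  0.115]
top blue_pad 0.38 [390. 194.] 570 med [ 0.598 -0.127  0.077] min [ 0.581 -0.182  0.013] max [ 0.623 -0.096  0.081]
top blue_trigger 0.62 [389. 193.] 563 med [ 0.598 -0.127  0.077] min [ 0.581 -0.182  0.021] max [ 0.623 -0.095  0.081]
top red_hammer 0.68 [268. 202.] 870 med [0.568 0.137 0.092] min [0.517 0.121 0.048] max [0.731 0.165 0.115]
top blue_hammer 0.78 [429. 208.] 945 med [ 0.564 -0.214  0.09 ] min [ 0.516 -0.253  0.012] max [ 0.724 -0.183  0.115]
side blue_pad 0.85 [357. 271.] 814 med [ 0.571 -0.222  0.088] min [ 0.511 -0.261  0.034] max [ 0.718 -0.187  0.114]
side blue_trigger 0.7 [350. 252.] 458 med [ 0.591 -0.136  0.074] min [ 0.577 -0.196  0.011] max [ 0.621 -0.095  0.079]
side red_hammer 0.71 [287. 191.] 364 med [0.577 0.129 0.087] min [0.515 0.114 0.033] max [0.726 0.163 0.113]
side red_hammer 0.5 [358. 272.] 851 med [ 0.574 -0.221  0.087] min [ 0.51  -0.261  0.03 ] max [ 0.72  -0.182  0.113]
side blue_hammer 0.72 [360. 270.] 785 med [ 0.573 -0.221  0.088] min [ 0.511 -0.261  0.034] max [ 0.721 -0.187  0.114]
0.5 [0.26076717 0.5953707  0.21461137] [-6.43830315e-01 -3.07488024e+00  8.27156493e-05]
```

View pics/top1.png

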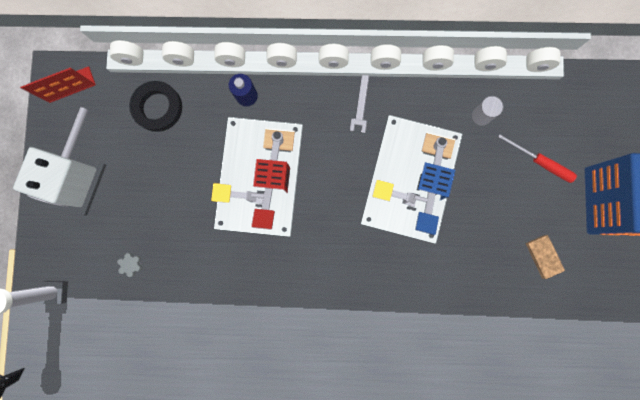

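View pics/side1.png

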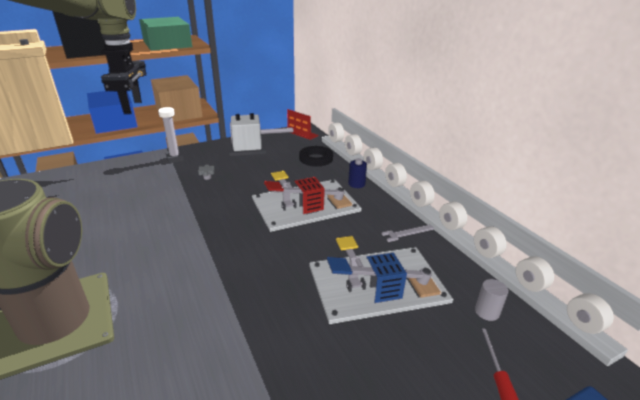

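The blue tester stands on the right: pad at about (427,223), trigger (383,190), guard (436,180) in the top view. The red tester is on the left. Next I measure the pad and trigger tops by colour within these regions.

```bash
cat >> h.py <<'E'
def tops(cam,boxes):
    im,d=manip.get_image(cam); c=manip.get_calibration(cam)
    K=np.array(c["K"]);o=np.array(c["origin"]);M=R.from_rotvec(c["orientation"]).as_matrix()
    hsv=cv2.cvtColor(im,cv2.COLOR_BGR2HSV)
    for n,(u0,v0,u1,v1) in boxes.items():
        h=(95,125) if n=="pad" or n=="guard" else (20,35)
        m=cv2.inRange(hsv,(h[0],110,50),(h[1],255,255))>0
        b=np.zeros_like(m);b[v0:v1,u0:u1]=1;m&=b&(d>0)
        v,u=np.nonzero(m);x=(u-K[0,2])/K[0,0];y=(v-K[1,2])/K[1,1];z=d[v,u]
        if cam=="wrist":
            rr=np.hypot(x,y)+1e-9;s=np.tan(rr)/rr;x,y=x*s,y*s
        P=np.c_[x*z,y*z,z]@M.T+o
        P=P[P[:,2]>np.median(P[:,2])-.012]
        print(cam,n,len(P),"mean",np.round(P.mean(0),3),"mid",np.round((np.percentile(P,2,axis=0)+np.percentile(P,98,axis=0))/2,3),"zmax",P[:,2].max().round(3))
E
python3 - <<'E'
from h import *
tops("top",{"pad":(412,209,442,238),"trg":(368,177,400,203),"guard":(415,160,458,200)})
tops("side",{"pad":(322,254,354,276),"trg":(332,232,362,252)})
E
```

```text
top pad 357 mean [ 0.533 -0.203  0.11 ] mid [ 0.534 -0.203  0.11 ] zmax 0.117
top trg 296 mean [ 0.605 -0.114  0.078] mid [ 0.605 -0.113  0.078] zmax 0.083
top guard 754 mean [ 0.629 -0.227  0.092] mid [ 0.629 -0.227  0.092] zmax 0.099
side pad 294 mean [ 0.528 -0.208  0.109] mid [ 0.528 -0.206  0.109] zmax 0.115
side trg 222 mean [ 0.6   -0.118  0.077] mid [ 0.601 -0.117  0.076] zmax 0.079
```

```bash
python3 -m jog '[{"dp":[0.34,-1,0],"yaw":0.07},{"dp":[0.34,-1,0],"yaw":0.07},{"dp":[0.34,-1,0],"yaw":0.07},{"dp":[0.34,-1,0],"yaw":0.07},{"dp":[0.34,-1,0],"yaw":0.07},{"dp":[0.34,-1,0],"yaw":0.07},{"dp":[0.34,-1,0],"yaw":0.07},{"dp":[0.34,-1,0],"yaw":0.07},{"dp":[0.34,-1,0],"yaw":0.07},{"dp":[0.34,-1,0],"yaw":0.07},{"dp":[0.34,-1,0],"yaw":0.07},{"dp":[0.34,-1,0],"yaw":0.07}]' 1
```

```text
time_s: 1.6
position: [0.3975, 0.1935, 0.215]
tcp_rot: [0.482, 3.104, 0.001]
contact_force: [-0.0, 1.7, 0.4]
width: 0.0205
gripper_force: 0.0
```

```bash
python3 -m jog '[{"dp":[0.335,-1,0],"yaw":0.07},{"dp":[0.335,-1,0],"yaw":0.07},{"dp":[0.335,-1,0],"yaw":0.07},{"dp":[0.335,-1,0],"yaw":0.07},{"dp":[0.335,-1,0],"yaw":0.07},{"dp":[0.335,-1,0],"yaw":0.07},{"dp":[0.335,-1,0],"yaw":0.07},{"dp":[0.335,-1,0],"yaw":0.07},{"dp":[0.335,-1,0],"yaw":0.07},{"dp":[0.335,-1,0],"yaw":0.07},{"dp":[0.335,-1,0],"yaw":0.07},{"dp":[0.335,-1,0],"yaw":0.07}]'
python3 - <<'E'
from h import *
s=manip.get_obs();print(s["time_s"],s["position"],s["tcp_rot"],s["width"])
look("wrist",["blue_pad","blue_trigger"],"pics/w1.png")
E
```

```text
time_s: 2.6
position: [0.5319, -0.2054, 0.2141]
tcp_rot: [-0.305, -3.126, -0.001]
contact_force: [-0.8, 0.4, 0.3]
width: 0.0004
gripper_force: 0.0
2.6 [ 0.53193928 -0.20542413  0.21410185] [-3.04847451e-01 -3.12603624e+00 -1.01098477e-03] 0.00037057318791172163
wrist blue_pad 0.84 [309. 198.] 2335 med [ 0.534 -0.203  0.11 ] min [ 0.512 -0.236  0.058] max [ 0.709 -0.181  0.116]
wrist blue_trigger 0.89 [387. 229.] 2183 med [ 0.594 -0.132  0.078] min [ 0.58  -0.186  0.025] max [ 0.621 -0.096  0.082]
```

View pics/w1.png

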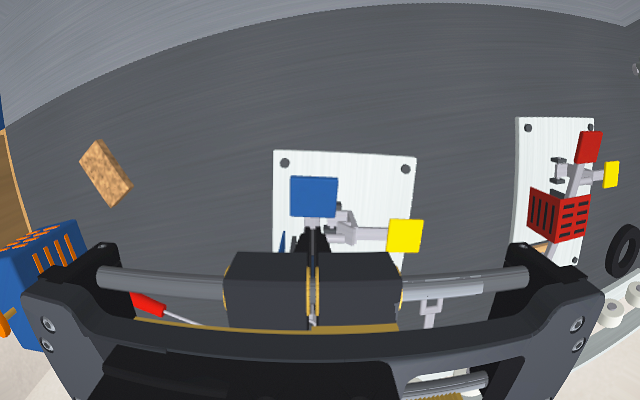

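The wrist view shows the blue pad at (313,196), the trigger at (405,235), and the shut fingers just beyond the pad.

Run:
```python
from h import *
tops("wrist",{"pad":(286,172,342,220),"trg":(380,212,430,257)})
```

```text
wrist pad 1861 mean [ 0.532 -0.204  0.111] mid [ 0.532 -0.204  0.111] zmax 0.118
wrist trg 1110 mean [ 0.604 -0.115  0.079] mid [ 0.605 -0.115  0.079] zmax 0.3
```

```bash
python3 -m jog '[{"dp":[0,0,-0.1]},{"dp":[0,0,-0.18]},{"dp":[0,0,-0.22]},{"dp":[0,0,-0.245]},{"dp":[0,0,-0.265]},{"dp":[0,0,-0.285]},{"dp":[0,0,-0.305]},{"dp":[0,0,-0.325]},{"dp":[0,0,-0.345]},{"dp":[0,0,-0.365]},{"dp":[0,0,-0.385]},{"dp":[0,0,-0.385]}]'
```

```text
invalid input
```

```bash
python3 -m jog '[{"dp":[0,0,-0.1],"yaw":0},{"dp":[0,0,-0.18],"yaw":0},{"dp":[0,0,-0.22],"yaw":0},{"dp":[0,0,-0.245],"yaw":0},{"dp":[0,0,-0.265],"yaw":0},{"dp":[0,0,-0.285],"yaw":0},{"dp":[0,0,-0.305],"yaw":0},{"dp":[0,0,-0.325],"yaw":0},{"dp":[0,0,-0.345],"yaw":0},{"dp":[0,0,-0.365],"yaw":0},{"dp":[0,0,-0.385],"yaw":0},{"dp":[0,0,-0.385],"yaw":0}]'
```

```text
time_s: 3.8
position: [0.5315, -0.2047, 0.0618]
tcp_rot: [0.302, 3.125, -0.001]
contact_force: [-2.9, 0.3, 6.3]
width: 0.0006
gripper_force: 3.4
```

Pressing as expected (6 N at 62 mm); now down to about 45 mm, then up.

```bash
python3 -m jog '[{"dp":[0,0,-0.015],"yaw":0},{"dp":[0,0,-0.028],"yaw":0},{"dp":[0,0,-0.04],"yaw":0},{"dp":[0,0,-0.043],"yaw":0},{"dp":[0,0,-0.043],"yaw":0}]'
```

```text
time_s: 4.22
position: [0.5338, -0.2053, 0.047]
tcp_rot: [0.301, 3.121, -0.003]
contact_force: [-0.5, 1.0, 8.0]
width: 0.0008
gripper_force: 4.0
```

```bash
python3 -m jog '[{"dp":[0,0,-0.008],"yaw":0},{"dp":[0,0,-0.008],"yaw":0}]'; python3 -m jog '[{"dp":[0,0,0.02],"yaw":0},{"dp":[0,0,0.04],"yaw":0},{"dp":[0,0,0.08],"yaw":0},{"dp":[0,0,0.14],"yaw":0},{"dp":[0,0,0.22],"yaw":0},{"dp":[0,0,0.3],"yaw":0},{"dp":[0,0,0.35],"yaw":0},{"dp":[0,0,0.35],"yaw":0}]'
python3 - <<'E'
from h import *
look("wrist",["blue_pad","blue_trigger"],"pics/w2.png")
look("side",["blue_hammer","red_hammer"])
tops("wrist",{"pad":(286,172,342,220),"trg":(380,212,430,257)})
E
```

```text
time_s: 4.38
position: [0.5343, -0.2055, 0.0441]
tcp_rot: [0.301, 3.119, -0.004]
contact_force: [-0.0, 1.7, 7.7]
width: 0.0002
gripper_force: 3.9
time_s: 5.05
position: [0.5347, -0.2061, 0.1883]
tcp_rot: [0.3, 3.114, -0.008]
contact_force: [1.1, -2.2, -0.0]
width: 0.0002
gripper_force: 0.0
wrist blue_pad 0.77 [311. 185.] 2373 med [ 0.533 -0.205  0.051] min [ 0.507 -0.226  0.044] max [ 0.59  -0.182  0.084]
wrist blue_trigger 0.58 [388. 236.] 2731 med [ 0.593 -0.137  0.074] min [ 0.578 -0.19   0.021] max [ 0.62  -0.096  0.078]
side blue_hammer 0.8 [360. 280.] 1080 med [ 0.58  -0.221  0.057] min [ 0.508 -0.261  0.012] max [ 0.721 -0.175  0.108]
side red_hammer 0.69 [278. 187.] 211 med [0.543 0.133 0.105] min [0.513 0.118 0.081] max [0.593 0.157 0.114]
wrist pad 1660 mean [ 0.53  -0.203  0.054] mid [ 0.53  -0.203  0.054] zmax 0.061
wrist trg 798 mean [ 0.597 -0.115  0.079] mid [ 0.597 -0.115  0.079] zmax 0.081
```

View pics/w2.png

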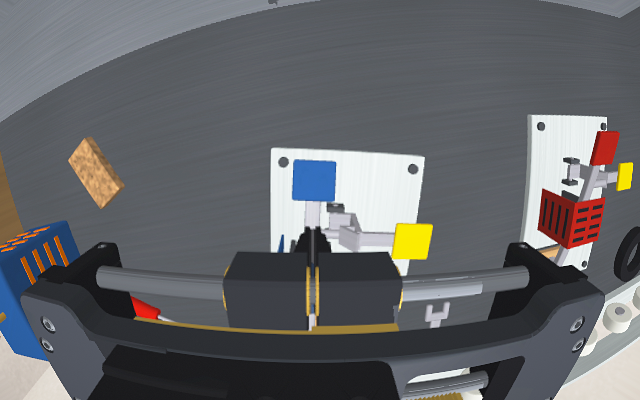

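The blue pad now sits lower, at (313,180) and 54 mm high, so the hammer stays cocked. Next the trigger at (412,241).

```bash
python3 -m jog '[{"dp":[0.173,0.228,0],"yaw":0},{"dp":[0.173,0.228,0],"yaw":0},{"dp":[0.173,0.228,0],"yaw":0},{"dp":[0.173,0.228,0],"yaw":0},{"dp":[0.173,0.228,-0.1],"yaw":0},{"dp":[0.173,0.228,-0.18],"yaw":0},{"dp":[0.173,0.228,-0.22],"yaw":0},{"dp":[0.173,0.228,-0.22],"yaw":0}]'
python3 - <<'E'
from h import *
look("wrist",["blue_pad","blue_trigger"],"pics/w3.png")
E
```

```text
time_s: 6.07
position: [0.5955, -0.1124, 0.0854]
tcp_rot: [-0.301, -3.116, -0.003]
contact_force: [-0.9, 0.5, -0.5]
width: 0.0001
gripper_force: 0.0
wrist blue_pad 0.84 [170. 178.] 5265 med [ 0.544 -0.207  0.058] min [ 0.513 -0.225  0.05 ] max [ 0.605 -0.182  0.071]
wrist blue_pad 0.34 [244. 233.] 3984 med [ 0.592 -0.159  0.078] min [ 0.581 -0.19   0.018] max [ 0.607 -0.095  0.086]
wrist blue_trigger 0.92 [240. 234.] 3844 med [ 0.592 -0.161  0.078] min [ 0.582 -0.192  0.027] max [ 0.605 -0.096  0.086]
```

View pics/w3.png

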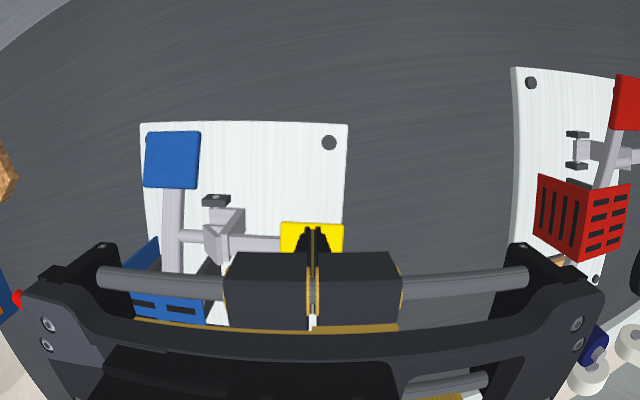

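The fingers at (312,240) stand over the yellow trigger pad, spanning columns 281–343, and the hammer is still cocked. I correct x by +8 mm and press.

```bash
python3 -m jog '[{"dp":[0.02,-0.006,0],"yaw":0},{"dp":[0.02,-0.006,-0.015],"yaw":0},{"dp":[0.02,-0.006,-0.03],"yaw":0},{"dp":[0.02,-0.006,-0.045],"yaw":0},{"dp":[0.02,-0.006,-0.06],"yaw":0},{"dp":[0.02,-0.006,-0.075],"yaw":0},{"dp":[0.02,-0.006,-0.08],"yaw":0},{"dp":[0.02,-0.006,-0.08],"yaw":0}]'
python3 - <<'E'
from h import *
look("wrist",["blue_pad"])
E
```

```text
time_s: 6.88
position: [0.6084, -0.1152, 0.0602]
tcp_rot: [0.302, 3.126, 0.002]
contact_force: [2.0, 3.2, 3.7]
width: 0.0004
gripper_force: 2.2
```

```bash
python3 -m jog '[{"dp":[0,0,-0.015],"yaw":0},{"dp":[0,0,-0.015],"yaw":0},{"dp":[0,0,-0.015],"yaw":0}]';python3 -m jog '[{"dp":[0,0,0.05],"yaw":0},{"dp":[0,0,0.12],"yaw":0},{"dp":[0,0,0.2],"yaw":0},{"dp":[0,0,0.28],"yaw":0},{"dp":[-0.1,0.2,0.35],"yaw":0},{"dp":[-0.2,0.3,0.4],"yaw":0},{"dp":[-0.3,0.3,0.4],"yaw":0},{"dp":[-0.3,0.3,0.4],"yaw":0},{"dp":[-0.3,0.3,0.4],"yaw":0},{"dp":[-0.3,0.3,0.4],"yaw":0}]'
python3 - <<'E'
from h import *
look("side",["blue_hammer","red_hammer"],"pics/s4.png")
look("top",["blue_hammer","red_hammer"])
E
```

```text
time_s: 7.23
position: [0.6082, -0.1157, 0.0545]
tcp_rot: [0.303, 3.126, 0.0]
contact_force: [1.5, 3.8, 3.9]
width: 0.0005
gripper_force: 2.4
time_s: 8.07
position: [0.4858, 0.0048, 0.2148]
tcp_rot: [0.299, 3.127, -0.003]
contact_force: [0.7, 0.5, 0.5]
width: 0.0006
gripper_force: 0.0
side blue_hammer 0.86 [359. 271.] 908 med [ 0.579 -0.221  0.086] min [ 0.511 -0.261  0.012] max [ 0.728 -0.177  0.114]
side red_hammer 0.68 [288. 189.] 457 med [0.582 0.129 0.085] min [0.513 0.114 0.027] max [0.73  0.178 0.113]
top blue_hammer 0.63 [429. 210.] 844 med [ 0.56  -0.212  0.094] min [ 0.514 -0.25   0.046] max [ 0.723 -0.182  0.115]
top blue_hammer 0.59 [388. 194.] 545 med [ 0.598 -0.125  0.077] min [ 0.581 -0.182  0.022] max [ 0.623 -0.095  0.082]
top red_hammer 0.93 [265. 199.] 761 med [0.583 0.139 0.088] min [0.519 0.119 0.037] max [0.732 0.165 0.114]
top red_hammer 0.58 [434. 213.] 886 med [ 0.562 -0.212  0.093] min [ 0.514 -0.251  0.047] max [ 0.725 -0.182  0.115]
```

View pics/s4.png

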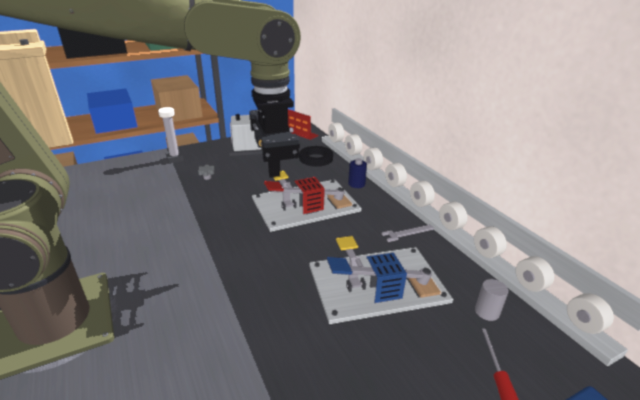

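The blue pad at (340,265) is back up, with its top at about 0.114 m and the head down on the sample at (427,285). The red hammer is still at rest and the arm is clear of everything.

```bash
python3 -c "
from plant import manip
print(manip.sign_off())"
```

```text
the job is handed in; nothing more can be done
None
```

The blue hammer was cocked and held by itself, then tripped back down onto the sample; the red tester was left at rest, and the job is handed in.

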